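# Clamp a sample bottle in the hold-down stand

### The job

Hold the milk sample bottle down in its stand: press the free jaw down the bar at its thumb rest, gently, until the pad bears on the plug in the bottle cap (with some 5 to 10 N) and the jaw tips up and stays bound on the bar when you let go; then turn the T-handle clockwise by about half a turn so that the pad presses firmly. The bottle is glass and must never take 45 N; leave it upright in its place and do not disturb the bottle and the cup beside the stand.

Things in the scene. Friction and masses are not known exactly. Their poses are not given: they have to be found in the camera images.
- stand: Hold-down stand, fixed on levelling feet 0 to 12 mm high. Grey base plate 220 x 130 mm, 18 mm thick; an upright flat steel bar 14 x 18 mm ends 264 mm above the origin. Origin under the middle of the bottle's seat (black rubber disc, 84 mm across, 20 mm above the origin). The x axis points from the seat to the bar, whose axis is 92 mm from the origin; z up. The jaw's arm reaches from the bar over the seat.
- thumb_rest (a point): Middle of the top of the black ribbed thumb rest (24 x 24 mm) on the steel jaw's arm, 34 mm from the bar's axis, 58 mm from the spindle's. The jaw's collar round the bar ends 8 mm higher, 21 mm from the bar's axis. Pressed straight down here the jaw slides, with 3 to 7 N; pressed more than 55 mm from the bar, as on the handle, it only jams. Axes as the stand's, tilting with the jaw.
- jaw: The sliding jaw; origin on the bar's axis, 14 mm below the thumb rest's top. Friction keeps it where it is left; it starts 15 to 44 mm above where the pad meets the plug and can slide 75 mm from the top. With 4 mm of play at the pad it droops by 0.04 rad when free and tips up by as much, bound, when the pad bears. Pressed with F at the thumb rest, the pad bears with about 0.4 to 0.5 F, and this stays when let go.
- handle_grip (a point): Middle of the black T-handle, a round bar 58 mm long (its x axis), 14 mm thick, on top of the spindle, whose axis runs down through it over the middle of the seat, 92 mm from the bar's axis. It lies 33 mm above the thumb rest's top when the handle is at 0 and sinks 1 mm per rad. Fingertips have 14 mm free below the handle; the bar's top may stand 45 mm above this point.
- handle (a joint): Turn of the T-handle in rad, growing clockwise seen from above, which lowers the spindle by 1 mm per rad. At 0 its long axis lies along the stand's x axis. Range 0 to 8; starts between 0 and 0.6. Turning takes 0.08 to 0.2 N m. With the jaw bound on the plug each rad adds roughly 5 N.
- pad: Round-nosed black rubber pad, 34 mm across, fixed under the spindle: its force on the plug is what clamps the bottle. Origin on the spindle's axis; the nose is 34 mm below it.
- bottle: Glass milk sample bottle with a flat white push cap, the one under the jaw: 74 mm across, 136 mm high, cap 53 mm across. A stiff rubber plug, 30 mm across, stands out of the cap by 1 to 15 mm, different each time: the pad bears on it. Origin at the middle of its underside, z up. It stands within 5 mm of the seat's middle.
- spare_bottle: Bystander: an equal bottle on the worktop to the left of the stand; origin under its middle. Leave it alone.
- sample_cup: Bystander: a light sample cup, 49 mm across, 64 mm high, to the right of the stand; origin under its middle. Leave it alone.
There are look-alikes about, which are no part of the job. Leave any green or yellow look-alike of the bottle alone.

How it is judged (in metres and radians):
On the way, in this order (a step that is already met when the one before it is completed fails the run):
1. the jaw is slid down and, let go, stays bound on the bar with the pad bearing on the plug in the cap (at least 3 N) (contact force between pad and bottle above 3 N and contact force between the fingers and stand below 0.3 N), for 0.3 s.
2. the T-handle is then turned clockwise until the pad presses with at least 12 N (contact force between pad and bottle above 12 N and value of joint handle above 1.9 rad), for 0.2 s.
At the end, for the whole second after the job is handed in: The pad presses on the plug in the bottle's cap with 12 to 45 N by the screw (handle at more than 1.9 rad), the jaw holding by itself, the bottle upright (within 0.08 rad) within 12 mm of the seat's middle, at rest (all of step 2 and horizontal distance between bottle and stand below 0.012 m and angle between bottle's own z axis and vertical below 0.08 rad and linear speed of bottle below 0.02 m/s); the robot touches nothing.
It fails at once if the jaw is pressed onto the bottle with more than 13 N before the screw is turned, with the hand away from the handle (contact force between pad and bottle above 13 N and value of joint handle below 0.7 rad and horizontal distance between the grasp point and handle_grip above 0.03 m).
It fails at once if the pad presses the glass bottle with more than 45 N (contact force between pad and bottle above 45 N).
It fails at once if the bottle is tipped by more than 0.2 rad (angle between bottle's own z axis and vertical above 0.2 rad).
It fails at once if the spare bottle or the sample cup is pushed more than 20 mm (distance of any of spare_bottle, sample_cup from where it was at the start of the episode above 0.02 m).
It also fails if it takes over 72 s, if anything falls off the work surface, if the arm or the gripper's body presses on something with over 40 N, if the wrist force passes 120 N, or if a joint passes its speed limit or range.

### The arm

A 6-joint arm with a two-finger parallel gripper is mounted at the origin on a cart in front of the work surface, level with it; the furniture and walls round the work are solid. World frame = base frame: x ahead of the robot, y to its left, z up, the work surface at z = 0. Lengths are in mm, angles in rad, forces in N, time in s.
With the tool pointing down it reaches from about 350 to 875 mm from the base axis. Payload 15.5 kg.
Tool frame: the origin (TCP) lies at the very end of the fingers, on their centre line; the grasp point (between the pads) lies 19 mm behind it; z points along the fingers, x is the direction in which the jaws open and shut, and the axes are right-handed (so a half turn about z gives the same grasp; the last joint's range is limited). The gripper opens to 85 mm and grips with 20 to 120 N. Pads are 22 mm wide; open, the fingers measure 114 mm over their backs; the gripper's body (76 mm by 85 mm) begins 54 mm behind the grasp point. The pads swing forward as they close: fully open they stand 13 mm farther back than shut.
Start: joints at [1.228, 0.494, 1.345, -0, 1.302, -0.096], TCP at [152.684, 606.064, 231.277] pointing down, gripper open.
Joint ranges: [-2.91, 2.91], [-0.82, 2.16], [0.22, 2.67], [-1.22, 4.37], [0.12, 2.79], [-3.08, 3.08]. Speed limits (rad/s): [1.89, 1.89, 2.57, 3.01, 3.01, 3.01].

### API

Orientations are given as [roll, pitch, yaw] about the fixed x, y, z axes, in that order (R = Rz(yaw) Ry(pitch) Rx(roll)).
In Python, from station import read_state, camera, get_calibration, finish_job gives the robot as it stands.
- The arm moves only by the shell command python3 -m pendant 'ROWS' [FORCE]. ROWS is JSON, a list of rows, each a list of 7 numbers: the opening, from 0 (shut) to 1 (fully open), then the shift along the tool's x, y, z in m, then the turn, a rotation vector about the tool's x, y, z in degrees. In form: [[gripper, dx, dy, dz, rx, ry, rz], ...]. A call has 1 to 20 rows; each row is the pose to reach, as a shift and turn from the pose measured when the call began, along the tool's axes at that moment; what a row does not reach only later rows make up. A row lasts 1/8 s, in which the tool goes at most 62.5 mm and 10.7 degrees, less where a joint would pass 70% of its speed; a pose out of reach is approached as far as the arm can. A call with a gripper value outside its range is refused whole. The fingers move at their own pace and stop on an object; FORCE is the grip in N (left out, the last holds). Time passes only in rows, so rows that repeat a pose let the fingers close. It gives the time, the measured TCP pose, the force and the opening at its end, in the units of the state.
- read_state(): the state, without advancing time (a new reading comes with each control period).
- camera(name): name is "side" or "top" or "wrist"; returns the picture (400x640x3 uint8, red, green, blue); there is no depth.
- get_calibration(name): a dict with "camera_matrix" (3x3 intrinsics, pixels), "world_to_cam" (4x4, takes a point from world to camera coordinates); the wrist camera has in their place "tool_from_camera" (4x4, takes a point from camera to tool coordinates, whose origin is the TCP and whose axes are the tool frame's). Camera axes: x right, y down, z forward; pixel columns grow to the right and rows downward; lengths in mm; the calibration is good to about 2 mm. A picture is of the moment at which its call begins: read the wrist's pose just before it. get_calibration takes no time and is no camera call.
- finish_job(): hands the job in, once; it reports no verdict.
The state is a dict: "time": time; "joint_pos": joint angles; "dq": joint speeds; "effort": joint torques, N m; "ee_pos": TCP position; "tool_rot": TCP orientation; "wrist_force": force on the tool from outside, world axes, zero at the start; "moment": the same for the moment, N m; "opening": opening from 0.0 (shut) to 1.0 (fully open).
Only numpy, scipy, OpenCV 4.12 (cv2) and the standard library are available. Lean on these libraries where they do the work, as an engineer would, in place of code of your own. Each camera call takes 0.05 s, during which the arm holds its last target. There are 200 camera calls.

## Working session

There is one attempt and no reset: what is moved stays moved. The work goes in short steps, Python scripts to look and compute and a shell command to move; the robot and the scene stay as the last step left them, time stands still between calls to the robot, and variables do not carry over. Pictures are saved under pics/ and viewed, about 8 in all and at most 12, crops included, and the job is handed in when it is done.

```bash
ls; mkdir -p pics; python3 - <<'E'
from station import *
import cv2, numpy as np
s=read_state(); print(s)
for n in("side","top"):
    im=camera(n); cv2.imwrite(f"pics/{n}0.png",im[...,::-1])
    c=get_calibration(n); print(n,c)
print(get_calibration("wrist"))
E
```

```text
pics
{'time': 0.0, 'joint_pos': array([ 1.22849552e+00,  4.94190463e-01,  1.34616653e+00,  1.97880098e-05,
        1.30247195e+00, -9.55042065e-02]), 'dq': array([ 0.00072096, -0.00048123,  0.00061312,  0.00033281, -0.00087715,
       -0.00028023]), 'effort': array([-4.68518047e-03, -8.82177329e+01, -3.83862555e+01, -4.96325119e-04,
        1.01421648e-02, -1.02203203e-04]), 'ee_pos': array([152.55541513, 605.71452122, 230.68372588]), 'tool_rot': array([-3.14145578e+00,  1.22884215e-03,  1.32399455e+00]), 'wrist_force': array([-0.98788614,  0.5678339 , -0.05972281]), 'moment': array([-0.04996774, -0.04313906, -0.00470198]), 'opening': 1.0025976506064151}
side {'camera_matrix': array([[382.84361236,   0.        , 325.07714729],
       [  0.        , 382.84361236, 198.42663515],
       [  0.        ,   0.        ,   1.        ]]), 'world_to_cam': array([[ 8.81772117e-01, -4.71598203e-01, -8.54806469e-03,
        -3.99176718e+02],
       [-3.12363963e-01, -5.70272428e-01, -7.59748717e-01,
         2.99175518e+02],
       [ 3.53421404e-01,  6.72595341e-01, -6.50160609e-01,
         9.865
[... 468 characters left out ...]
 [ 1.41241962e-01, -8.12124620e-03, -9.89941793e-01,
         1.36757902e+03],
       [ 0.00000000e+00,  0.00000000e+00,  0.00000000e+00,
         1.00000000e+00]])}
{'camera_matrix': array([[292.02607274,   0.        , 318.78389984],
       [  0.        , 292.02607274, 204.45932439],
       [  0.        ,   0.        ,   1.        ]]), 'tool_from_camera': array([[ 9.99999944e-01,  1.11838179e-04, -3.15907531e-04,
         1.73882503e-01],
       [-1.28117600e-05,  9.54739495e-01,  2.97443265e-01,
        -7.75442242e+01],
       [ 3.34874910e-04, -2.97443245e-01,  9.54739443e-01,
        -1.42138948e+02],
       [ 0.00000000e+00,  0.00000000e+00,  0.00000000e+00,
         1.00000000e+00]])}
```

View pics/side0.png

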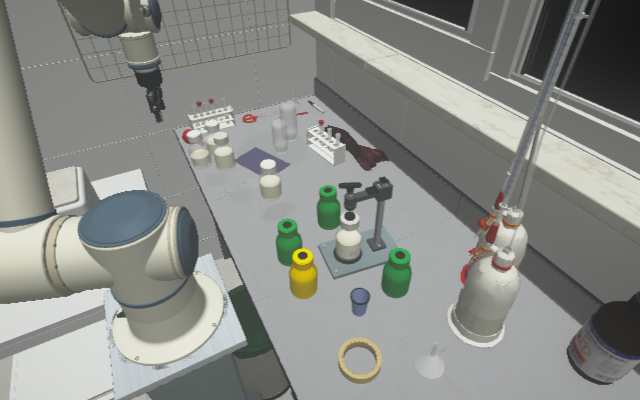

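View pics/top0.png

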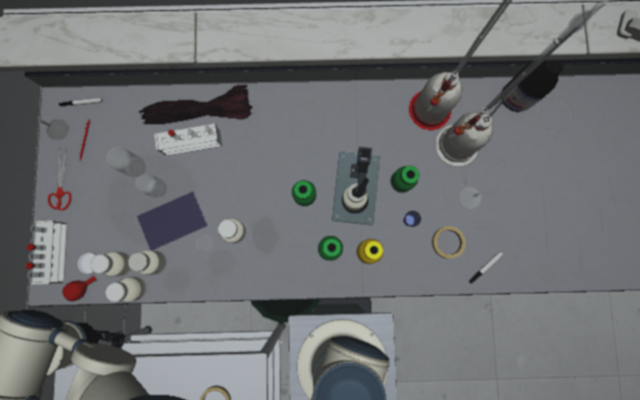

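The side picture shows these possible targets:
- The white bottle under the jaw at (347,240). This is the one to choose.
- The spare white bottle at (270,180).
- Green look-alikes at (328,207), (288,243) and (397,273), and a yellow one at (303,275).
- The cup at (360,300).

In the top picture the stand is at (356,187). I'll check it in one close crop.

```bash
python3 - <<'E'
import cv2, numpy as np
a=cv2.imread("pics/side0.png")[165:285,305:425]; b=cv2.imread("pics/top0.png")[140:230,315:395]
a=cv2.resize(a,(480,480),interpolation=cv2.INTER_CUBIC); b=cv2.resize(b,(320,360),interpolation=cv2.INTER_CUBIC)
o=np.zeros((480,800,3),np.uint8);o[:,:480]=a;o[:360,480:]=b
cv2.imwrite("pics/crop1.png",cv2.convertScaleAbs(o,alpha=1.3))
E
```

```text
(no output)
```

View pics/crop1.png

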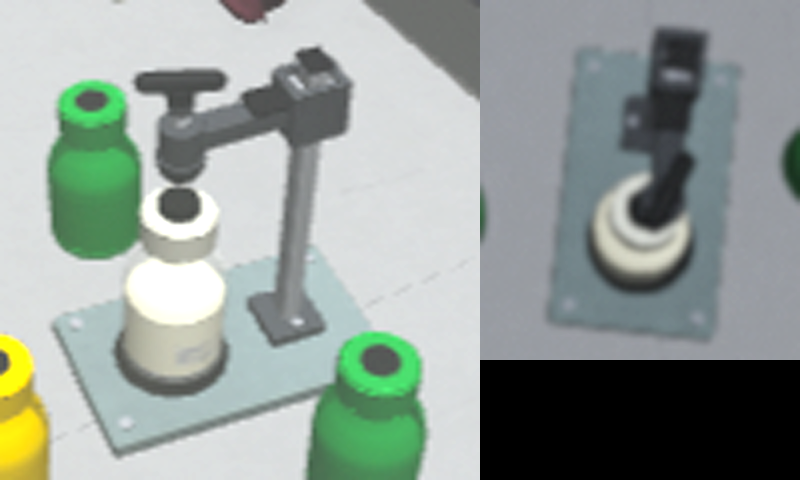

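The crop confirms it: the white bottle with the dark plug sits under the pad, with the thumb rest beside the collar. The handle is a little off the arm's line. Next I'll triangulate the stand.

```bash
cat > h.py <<'E'
import numpy as np, cv2
from scipy.spatial.transform import Rotation as R
from station import *
def P(n,s=None):
    c=get_calibration(n);K=c["camera_matrix"]
    if n=="wrist":
        T=np.eye(4);T[:3,:3]=R.from_euler("xyz",s["tool_rot"]).as_matrix();T[:3,3]=s["ee_pos"]
        W=np.linalg.inv(T@c["tool_from_camera"])
    else: W=c["world_to_cam"]
    return K,W
def proj(KW,X):
    K,W=KW; q=(np.atleast_2d(X)@W[:3,:3].T+W[:3,3])@K.T; return q[:,:2]/q[:,2:]
def onz(KW,uv,z):
    K,W=KW; d=W[:3,:3].T@np.linalg.solve(K,[*uv,1]); c=-W[:3,:3].T@W[:3,3]; return c+d*(z-c[2])/d[2]
E
python3 - <<'E'
from h import *
t=P("top");s=P("side")
for n,uv in dict(TL=(339.25,151.25),TR=(380.5,156.5),BR=(373.5,225.5),BL=(332,220.5)).items(): print(n,onz(t,uv,24).round())
for n,uv in dict(L=(318,245.5),B=(334.5,278.7),TR=(383,227.5)).items(): print(n,onz(s,uv,24).round())
def tri(a,b):
    X=cv2.triangulatePoints(t[0]@t[1][:3],s[0]@s[1][:3],np.array(a,float).reshape(2,1),np.array(b,float).reshape(2,1)); X=(X[:3]/X[3]).T; print(X.round(),proj(t,X).round(1),a,proj(s,X).round(1),b)
tc=lambda x,y:(315+(x-480)/4,140+y/4); sc=lambda x,y:(305+x/4,165+y/4)
tri(tc(680,43),sc(315,55))   # bar top / 
tri(tc(635,118),sc(295,322)) # bar foot screw
tri(tc(684,158),sc(224,78))  # handle end
tri(tc(650,218),sc(138,82))  # other end
E
```

```text
TL [654. -12.  24.]
TR [ 634. -141.   24.]
BR [ 417. -110.   24.]
BL [435.  18.  24.]
L [435.  10.  24.]
B [ 418. -119.   24.]
TR [646. -19.  24.]
[[593. -66. 267.]] [[364.7 151.4]] (365.0, 150.75) [[384.7 178.5]] (383.75, 178.75)
[[601. -58.   2.]] [[354.1 168.6]] (353.75, 169.5) [[377.4 245.8]] (378.75, 245.5)
[[518. -66. 275.]] [[366.3 178.9]] (366.0, 179.5) [[360.1 184.7]] (361.0, 184.5)
[[477. -42. 272.]] [[357.2 195.2]] (357.5, 194.5) [[340.6 185.3]] (339.5, 185.5)
```

The stand measures at about (504,-54) with a yaw of about -0.14. The handle is at about (497,-54,273), turned by about 0.4 rad. I'll move above the thumb rest for a close wrist look.

```bash
python3 -m pendant '[[1,0,0,-0.06,0,0,0],[1,0,0,-0.12,0,0,0],[0.5,-0.04,0.04,-0.15,0,0,0],[0,-0.08,0.08,-0.15,0,0,-2],[0,-0.12,0.12,-0.15,0,0,-4],[0,-0.16,0.16,-0.15,0,0,-6.2],[0,-0.2,0.2,-0.15,0,0,-6.2],[0,-0.24,0.24,-0.15,0,0,-6.2],[0,-0.28,0.28,-0.15,0,0,-6.2],[0,-0.32,0.32,-0.15,0,0,-6.2],[0,-0.36,0.36,-0.15,0,0,-6.2],[0,-0.4,0.4,-0.15,0,0,-6.2],[0,-0.44,0.44,-0.15,0,0,-6.2],[0,-0.48,0.48,-0.15,0,0,-6.2],[0,-0.52,0.52,-0.15,0,0,-6.2],[0,-0.55,0.543,-0.15,0,0,-6.2],[0,-0.55,0.543,-0.15,0,0,-6.2],[0,-0.55,0.543,-0.15,0,0,-6.2]]' 40
python3 - <<'E'
from h import *
s=read_state();print(s["ee_pos"],s["tool_rot"],s["wrist_force"],s["joint_pos"])
cv2.imwrite("pics/w1.png",camera("wrist")[...,::-1])
np.save("w1.npy",np.r_[s["ee_pos"],s["tool_rot"]])
E
```

```text
time: 2.35
ee_pos: [544.5, -59.7, 381.0]
tool_rot: [-3.141, 0.001, 1.432]
wrist_force: [-0.2, 0.6, 0.2]
opening: 0.003
[544.46718374 -59.70293987 381.04173531] [-3.14060692e+00  7.62084354e-04  1.43203786e+00] [-0.23981758  0.63994395  0.19056767] [-2.17730286e-01  2.70780773e-01  1.29329125e+00 -8.37497939e-04
  1.57844317e+00 -1.64977379e+00]
```

View pics/w1.png

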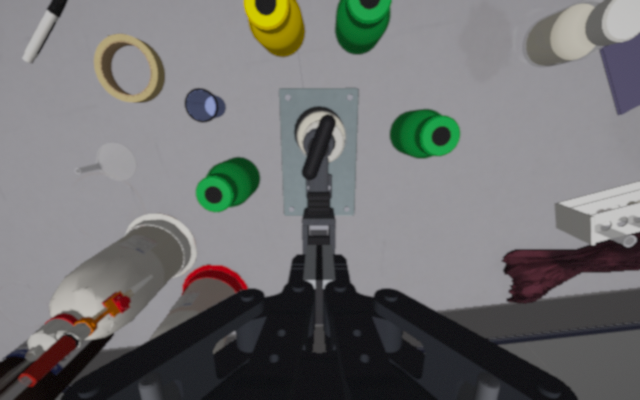

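```bash
python3 - <<'E'
import cv2
a=cv2.imread("pics/w1.png")[80:260,260:380]
cv2.imwrite("pics/w1c.png",cv2.convertScaleAbs(cv2.resize(a,(400,600),interpolation=cv2.INTER_CUBIC),alpha=1.6))
E
```

```text
(no output)
```

View pics/w1c.png

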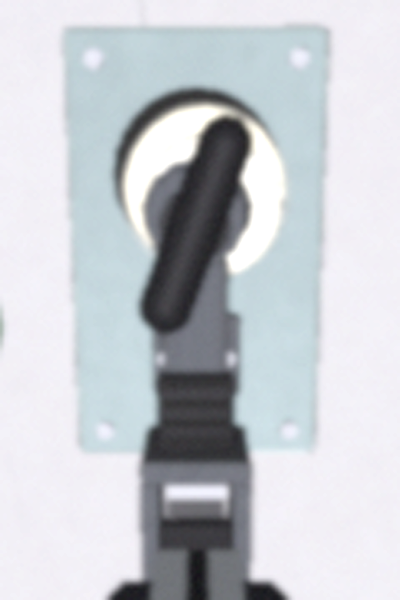

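```bash
cat > fit.py <<'E'
from h import *
from scipy.optimize import least_squares
w=np.load("w1.npy"); W=P("wrist",dict(ee_pos=w[:3],tool_rot=w[3:])); T=P("top"); S=P("side")
wc=lambda x,y:(260+x*.3,80+y*.3); tc=lambda x,y:(315+(x-480)/4,140+y/4); sc=lambda x,y:(305+x/4,165+y/4)
def pts(p):
    x,y,yaw,h,o,zj,th=p
    j=lambda a,b,c:(lambda v:(92+v[0],v[1],zj+v[2]))(R.from_rotvec([0,-.04,0]).apply([a,b,c]))
    c,s=np.cos(-th),np.sin(-th)
    L=dict(nl=(o-110,65,18),nr=(o-110,-65,18),fr=(o+110,-65,18),fl=(o+110,65,18),
      h1=j(-92+29*c,29*s,47-th),h0=j(-92-29*c,-29*s,47-th),tn=j(-46,0,14),t=j(-34,0,14),bt=(92,0,264),hc=j(-92,0,47-th))
    rz=R.from_rotvec([0,0,yaw])
    return {k:rz.apply(v)+[x,y,h] for k,v in L.items()}
obs=[(W,"nl",wc(328,26)),(W,"nr",wc(66,28)),(W,"fr",wc(80,450)),(W,"fl",wc(316,450)),(W,"h0",wc(237,116)),(W,"h1",wc(157,332)),(W,"tn",wc(197,373)),
 (T,"fl",tc(577,45)),(T,"fr",tc(742,66)),(T,"nr",tc(714,342)),(T,"nl",tc(548,322)),(T,"h1",tc(688,150)),(T,"h0",tc(648,226)),
 (S,"nl",sc(52,322)),(S,"nr",sc(118,455)),(S,"h0",sc(136,82)),(S,"h1",sc(227,78)),(S,"bt",sc(316,52)),(W,"bt",wc(196,490))]
def res(p):
    q=pts(p); return np.concatenate([proj(v,q[k])[0]-u for v,k,u in obs])
if __name__=="__main__":
    r=least_squares(res,[504,-54,-.139,6,30,220,.39],loss="soft_l1")
    print(r.x.round(3)); 
    for (v,k,u),e in zip(obs,res(r.x).reshape(-1,2)): print(k,e.round(1))
    q=pts(r.x); print({k:q[k].round(1) for k in("t","hc","bt")}); np.save("fit.npy",r.x)
E
python3 fit.py
```

```text
[ 4.97025e+02 -5.31250e+01 -1.36000e-01 -7.11600e+00  4.06340e+01
  2.37380e+02  3.63000e-01]
nl [0.1 0.3]
nr [-0.8 -0. ]
fr [0.1 0.4]
fl [-0.8  0.2]
h0 [-0.2 -0.3]
h1 [-0.3  0.2]
tn [-0.4  0.8]
fl [-1.   0.6]
fr [-1.6 -0.2]
nr [-1.1 -0.6]
nl [-1.1 -0.2]
h1 [-0.7  0.4]
h0 [-0.8  1.4]
nl [-0.8  0.5]
nr [-1.6  0.1]
h0 [-1.4  0. ]
h1 [-0.7  0.3]
bt [-1.2  4. ]
bt [ 0.  14.7]
{'t': array([554. , -60.9, 242.9]), 'hc': array([495.3, -52.9, 273.2]), 'bt': array([588.2, -65.6, 256.9])}
```

```bash
sed -i 's/wc(196,490)/wc(196,535)/; s/r=least_squares(res,/r=least_squares(res,bounds=([-999,-999,-9,0,-99,0,0],[999,999,9,12,99,400,9]),x0=/; s/\[504,-54,-.139,6,30,220,.39\],loss/[504,-54,-.139,6,30,220,.39],loss/' fit.py; python3 fit.py; python3 - <<'E'
from h import *
from fit import *
p=np.load("fit.npy"); q=pts(p); s=read_state()
print((np.array([0,0,0])))
Rm=R.from_euler("xyz",s["tool_rot"]).as_matrix()
print("to thumb in tool",(Rm.T@(q["t"]-s["ee_pos"])).round(1),"stand x in tool",(Rm.T@[np.cos(p[2]),np.sin(p[2]),0]).round(3))
# plug top from side view: plug visible centre crop (180,205) 
for z in (165,170,175,180): print(z,proj(S,[[p[0],p[1],z]]).round(1),sc(180,205))
E
```

```text
[ 4.96963e+02 -5.33530e+01 -1.33000e-01  0.00000e+00  4.01410e+01
  2.30428e+02  3.68000e-01]
nl [ 0.3 -0.5]
nr [-1.7 -0.6]
fr [-0.2  1.5]
fl [-0.2  1.1]
h0 [-0.4 -0.3]
h1 [-0.6  0.2]
tn [-0.5  0.8]
fl [-1.   0.3]
fr [-1.4 -0.7]
nr [-0.7 -0.7]
nl [-1.  -0.2]
h1 [-0.5  0.5]
h0 [-0.7  1.4]
nl [-1. -1.]
nr [-1.6 -1.4]
h0 [-1.3  0. ]
h1 [-0.6  0.3]
bt [-1.   1.7]
bt [0.1 4.2]
{'t': array([553.9, -60.9, 243.1]), 'hc': array([495.2, -53.1, 273.3]), 'bt': array([588.2, -65.5, 264. ])}
[0 0 0]
to thumb in tool [ -0.2   9.8 138.2] stand x in tool [ 0.006  1.    -0.001]
165 [[348.7 216.8]] (350.0, 216.25)
170 [[348.7 215.5]] (350.0, 216.25)
175 [[348.8 214.1]] (350.0, 216.25)
180 [[348.8 212.7]] (350.0, 216.25)
```

The thumb rest is at (554,-61,243), and the views agree. I expect a gap of about 20 mm from pad to plug. I'll go down to just above the rest.

```bash
python3 -m pendant '[[0,0,0.008,0.05,0,0,0],[0,0,0.008,0.1,0,0,0],[0,0,0.008,0.125,0,0,0],[0,0,0.008,0.13,0,0,0],[0,0,0.008,0.13,0,0,0]]'
python3 - <<'E'
from h import *
w=camera("wrist")[140:300,240:400][...,::-1]; s=camera("side")[165:285,305:425][...,::-1]
o=np.hstack([cv2.resize(w,(400,400),interpolation=3),cv2.resize(s,(400,400),interpolation=3)])
cv2.imwrite("pics/c2.png",cv2.convertScaleAbs(o,alpha=1.4))
E
```

```text
time: 3.02
ee_pos: [552.5, -60.0, 252.1]
tool_rot: [3.141, 0.001, 1.434]
wrist_force: [0.7, -0.2, 0.0]
opening: -0.0
```

View pics/c2.png

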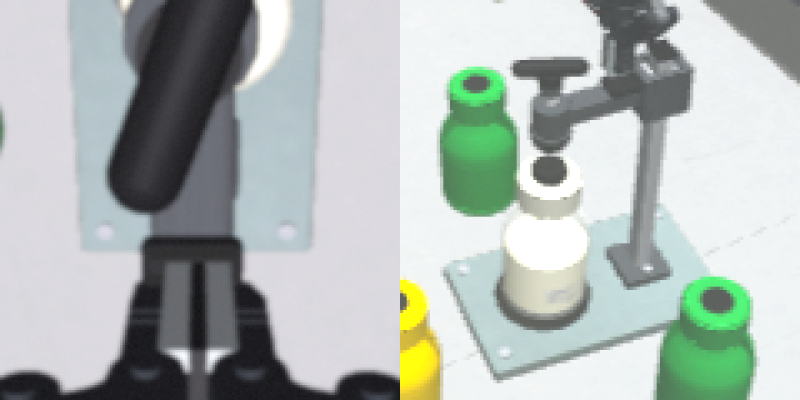

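The fingertips are centred over the thumb rest (wrist crop (195,270)) and just clear of the collar. The handle is clear too. Now I'll feel for the rest.

```bash
python3 -m pendant '[[0,0,0,0.004,0,0,0],[0,0,0,0.008,0,0,0]]'; python3 -m pendant '[[0,0,0,0.002,0,0,0]]';python3 -m pendant '[[0,0,0,0.002,0,0,0]]';python3 -m pendant '[[0,0,0,0.002,0,0,0]]'
```

```text
time: 3.38
ee_pos: [553.1, -60.4, 245.0]
tool_rot: [3.139, 0.001, 1.433]
wrist_force: [-0.0, 0.5, -1.0]
opening: 0.0
time: 3.5
ee_pos: [553.0, -60.4, 242.8]
tool_rot: [3.139, 0.001, 1.433]
wrist_force: [-0.5, -0.4, 0.1]
opening: 0.003
time: 3.62
ee_pos: [553.1, -60.5, 241.0]
tool_rot: [3.139, 0.001, 1.433]
wrist_force: [-7.7, 1.8, 20.9]
opening: -0.001
time: 3.75
ee_pos: [553.1, -60.5, 240.4]
tool_rot: [3.138, 0.001, 1.433]
wrist_force: [-13.8, 2.5, 40.6]
opening: 0.002
```

That read 40 N with no slide and a sideways push of -14 N in x, so something is jamming. I'll back off and look.

```bash
python3 -m pendant '[[0,0,0,-0.003,0,0,0]]'
python3 - <<'E'
from h import *
from fit import *
s=read_state();print(s["wrist_force"],s["moment"],s["ee_pos"])
w=camera("wrist")[190:290,250:390][...,::-1]; sd=camera("side")[160:220,330:420][...,::-1]
o=np.hstack([cv2.resize(w,(490,400),interpolation=3)[:, :400],cv2.resize(sd,(400,400),interpolation=3)])
o=np.vstack([cv2.resize(w,(700,500),interpolation=3)])
cv2.imwrite("pics/c3.png",cv2.convertScaleAbs(np.hstack([cv2.resize(w,(400,286),interpolation=3),cv2.resize(sd,(400,286),interpolation=3)]),alpha=1.8))
print("side: tcp px",(proj(P("side"),s["ee_pos"])-[330,160])*[400/90,286/60], "wrist tcp",(proj(P("wrist",s),s["ee_pos"])-[250,190])*400/140)
E
```

```text
time: 3.88
ee_pos: [553.0, -60.5, 243.6]
tool_rot: [3.138, 0.001, 1.433]
wrist_force: [-0.9, -0.8, -0.2]
opening: 0.002
[-0.87073309 -0.78383094 -0.15838923] [ 0.00835609  0.02607583 -0.08001947] [552.96119473 -60.47410051 243.64464608]
side: tcp px [[176.93133365 138.28956351]] wrist tcp [[194.99854854 208.08852418]]
```

View pics/c3.png

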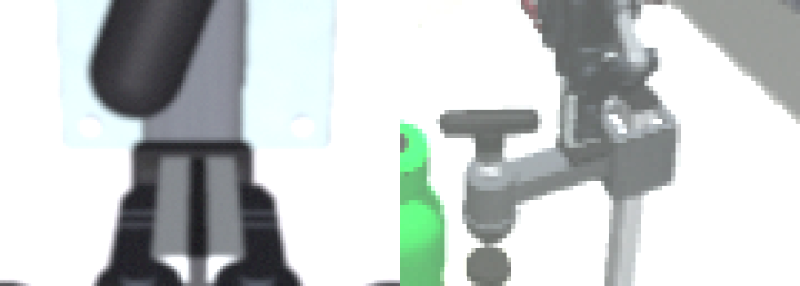

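The tip is on the rest, but the fingers may also be touching the collar or the bar top. I'll press lightly again and read the moment to find where the contact lies.

```bash
cat > f.py <<'E'
from h import *
s=read_state();M=R.from_euler("xyz",s["tool_rot"]).as_matrix();print("t",s["time"],s["ee_pos"].round(2),"F",s["wrist_force"].round(2),"M",s["moment"].round(3),"tool F",(M.T@s["wrist_force"]).round(2),"tool M",(M.T@s["moment"]).round(3))
E
python3 -m pendant '[[0,0,0,0.002,0,0,0]]' >/dev/null; python3 f.py; python3 -m pendant '[[0,0,0,0.0005,0,0,0]]'>/dev/null; python3 f.py;  python3 -m pendant '[[0,0,0,0.0005,0,0,0]]'>/dev/null; python3 f.py; python3 -m pendant '[[0,0,0,-0.004,0,0,0],[0,0,-0.005,-0.004,0,0,0]]'>/dev/null; python3 f.py; python3 -m pendant '[[0,0,0,0.004,0,0,0]]'>/dev/null; python3 f.py; python3 -m pendant '[[0,0,0,0.0007,0,0,0]]'>/dev/null; python3 f.py
```

```text
t 4.1 [553.28 -60.55 241.58] F [ 0.05  0.09 -0.36] M [ 0.006 -0.016 -0.003] tool F [0.1  0.03 0.36] tool M [-0.015  0.008  0.003]
t 4.225 [553.22 -60.54 240.79] F [-1.75  0.54  5.64] M [ 0.028  0.392 -0.054] tool F [ 0.28 -1.78 -5.65] tool M [ 0.392 -0.027  0.053]
t 4.35 [553.22 -60.56 240.52] F [-4.31  0.81 14.36] M [0.147 0.713 0.007] tool F [  0.2   -4.32 -14.37] tool M [ 0.727  0.048 -0.008]
t 4.6 [548.35 -59.88 244.58] F [0.07 0.51 0.21] M [-0.043  0.055  0.001] tool F [ 0.52  0.   -0.21] tool M [ 0.049 -0.05  -0.001]
t 4.725 [548.02 -59.85 240.53] F [-3.53  0.24  9.88] M [ 0.118  0.585 -0.043] tool F [-0.26 -3.48 -9.89] tool M [0.595 0.036 0.042]
t 4.85 [547.92 -59.82 240.01] F [-4.53 -0.18 15.18] M [ 0.197  0.718 -0.006] tool F [ -0.82  -4.39 -15.2 ] tool M [0.739 0.097 0.005]
```

The contact height did not change when I shifted 5 mm, so the fingers are on a flat surface. The jaw may simply creep slowly, so I'll hold a light press and watch.

```bash
python3 -m pendant '[[0,0,0,0.0008,0,0,0],[0,0,0,0.0008,0,0,0],[0,0,0,0.0008,0,0,0],[0,0,0,0.0008,0,0,0]]'>/dev/null; python3 f.py; python3 -m pendant '[[0,0,0,0.0008,0,0,0],[0,0,0,0.0008,0,0,0],[0,0,0,0.0008,0,0,0],[0,0,0,0.0008,0,0,0]]'>/dev/null; python3 f.py
python3 - <<'E'
from h import *
a=cv2.imread("pics/side0.png")[165:225,330:390]; b=camera("side")[165:225,330:390][...,::-1]
cv2.imwrite("pics/c4.png",cv2.convertScaleAbs(np.hstack([cv2.resize(x,(400,400),interpolation=2) for x in(a,b)]),alpha=1.8))
E
```

```text
t 5.35 [547.92 -59.83 239.88] F [-6.85  1.21 16.77] M [ 0.172  0.85  -0.019] tool F [  0.23  -6.86 -16.81] tool M [0.866 0.053 0.018]
t 5.85 [547.91 -59.82 239.85] F [-6.94  1.67 18.3 ] M [0.168 0.958 0.008] tool F [  0.67  -6.99 -18.35] tool M [ 0.972  0.035 -0.01 ]
```

View pics/c4.png

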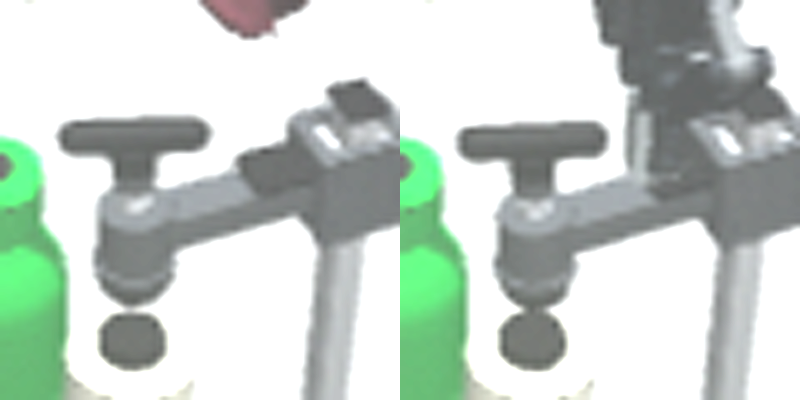

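The jaw has slid about 2–3 mm, but it drags with a large side force. I'll cancel that side force while pressing.

```bash
python3 -m pendant '[[0,0,-0.0005,0.0008,0,0,0],[0,0,-0.0005,0.0008,0,0,0]]'>/dev/null; python3 f.py; python3 -m pendant '[[0,0,-0.0005,0.0008,0,0,0],[0,0,-0.0005,0.0008,0,0,0]]'>/dev/null; python3 f.py;python3 -m pendant '[[0,0,-0.0002,0.0008,0,0,0],[0,0,-0.0002,0.0008,0,0,0]]'>/dev/null; python3 f.py
```

```text
t 6.15 [547.86 -59.83 239.87] F [-3.03  1.18 16.56] M [ 0.167  0.448 -0.041] tool F [  0.73  -3.03 -16.59] tool M [0.466 0.104 0.041]
t 6.4 [547.88 -59.82 239.89] F [-3.27  0.87 16.32] M [0.206 0.416 0.099] tool F [  0.39  -3.19 -16.35] tool M [ 0.441  0.148 -0.098]
t 6.65 [547.9  -59.83 239.87] F [-4.62  1.33 16.64] M [ 0.169  0.713 -0.022] tool F [  0.66  -4.57 -16.69] tool M [0.73  0.069 0.022]
```

The moment puts the contact about 40–45 mm from the bar, which is close to the jamming limit. I'll lift, shift about 5 mm towards the bar and tilt 5° so that the inner edge of the fingers bears.

```bash
python3 -m pendant '[[0,0,0,-0.004,0,0,0],[0,0,0.005,-0.004,5,0,0],[0,0,0.005,-0.004,5,0,0]]'>/dev/null; python3 f.py; python3 -m pendant '[[0,0,0,0.002,0,0,0],[0,0,0,0.0025,0,0,0]]'>/dev/null; python3 f.py; python3 -m pendant '[[0,0,0,0.0005,0,0,0],[0,0,0,0.0005,0,0,0]]'>/dev/null; python3 f.py;python3 -m pendant '[[0,0,0,0.0005,0,0,0],[0,0,0,0.0005,0,0,0]]'>/dev/null; python3 f.py;python3 -m pendant '[[0,0,0,0.0005,0,0,0],[0,0,0,0.0005,0,0,0]]'>/dev/null; python3 f.py
```

```text
t 7.025 [553.67 -60.67 243.33] F [-0.23  0.23 -1.42] M [-0.041 -0.044 -0.008] tool F [ 0.2  -0.15  1.44] tool M [-0.049 -0.033  0.011]
t 7.275 [553.3  -60.57 241.01] F [-1.45  0.94  8.63] M [0.088 0.162 0.03 ] tool F [ 0.72 -2.2  -8.49] tool M [ 0.173  0.062 -0.035]
t 7.525 [553.24 -60.57 240.99] F [0.52 0.12 7.45] M [-0.013 -0.036  0.047] tool F [ 0.18 -0.04 -7.47] tool M [-0.038 -0.012 -0.046]
t 7.775 [553.23 -60.61 241.02] F [0.44 1.17 6.64] M [ 0.002 -0.155  0.028] tool F [ 1.21 -0.19 -6.64] tool M [-0.153  0.022 -0.029]
t 8.025 [553.22 -60.59 240.98] F [ 0.49 -0.8   6.41] M [-0.048 -0.132  0.025] tool F [-0.73  0.17 -6.44] tool M [-0.137 -0.031 -0.023]
```

```bash
for i in 1 2; do python3 -m pendant '[[0,0,0,0.0008,0,0,0],[0,0,0,0.0008,0,0,0]]'>/dev/null; python3 f.py; done; for i in 1 2; do python3 -m pendant '[[0,0,0,0.0012,0,0,0],[0,0,0,0.0012,0,0,0]]'>/dev/null; python3 f.py; done
```

```text
t 8.275 [553.25 -60.57 240.85] F [ 0.   -0.44 10.02] M [0.068 0.016 0.026] tool F [ -0.45  -0.57 -10.  ] tool M [ 0.025  0.063 -0.03 ]
t 8.525 [553.23 -60.58 240.79] F [-1.   -0.44  9.93] M [ 0.027  0.078 -0.017] tool F [-0.6  -1.53 -9.85] tool M [0.081 0.017 0.016]
t 8.775 [553.26 -60.59 240.62] F [-1.32  0.32 14.27] M [ 0.07   0.236 -0.017] tool F [  0.11  -2.17 -14.17] tool M [0.244 0.038 0.014]
t 9.025 [553.25 -60.56 240.52] F [-2.27  0.74 15.96] M [0.062 0.42  0.01 ] tool F [  0.38  -3.21 -15.81] tool M [ 0.425  0.003 -0.011]
```

```bash
for i in 1 2 3; do python3 -m pendant '[[0,0,-0.0005,0.0015,0,0,0],[0,0,-0.0005,0.0015,0,0,0],[0,0,-0.0005,0.0015,0,0,0],[0,0,-0.0005,0.0015,0,0,0]]'>/dev/null; python3 f.py; done
python3 - <<'E'
from h import *
s=read_state()
w=camera("wrist")[100:300,240:400][...,::-1]; b=camera("side")[165:225,330:390][...,::-1]; t=camera("top")[140:200,335:395][...,::-1]
o=np.hstack([cv2.resize(w,(400,500),interpolation=2),cv2.resize(b,(400,400),interpolation=2)[:250].repeat(1,0) if 0 else np.vstack([cv2.resize(b,(400,250),interpolation=2),cv2.resize(t,(400,250),interpolation=2)])])
cv2.imwrite("pics/c5.png",cv2.convertScaleAbs(o,alpha=1.8))
E
```

```text
t 9.525 [553.2  -60.58 240.4 ] F [-0.79  0.75 17.96] M [0.045 0.187 0.021] tool F [  0.58  -1.78 -17.9 ] tool M [ 0.191  0.018 -0.022]
t 10.025 [553.19 -60.59 240.36] F [-0.98  1.13 18.89] M [ 0.116  0.1   -0.027] tool F [  0.94  -1.98 -18.82] tool M [0.115 0.103 0.022]
t 10.525 [553.21 -60.61 240.34] F [-0.98  1.94 19.44] M [ 0.094  0.172 -0.01 ] tool F [  1.74  -2.03 -19.38] tool M [0.183 0.069 0.007]
```

View pics/c5.png

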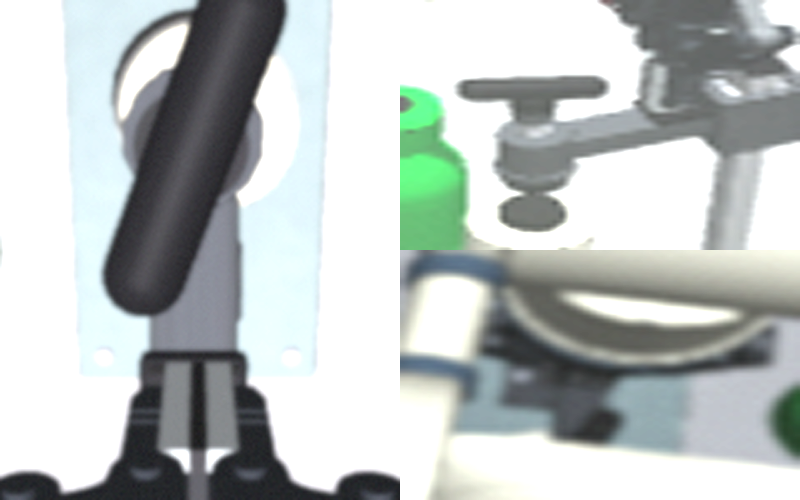

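It is stuck statically at 19 N. Comparing contact heights, the rest seems to slope up outwards by about 0.04, as if the jaw were tipped up. I'll back off 2 mm and check the gap from pad to plug with overlays.

```bash
python3 -m pendant '[[0,0,0,-0.003,0,0,0]]'>/dev/null; python3 f.py; python3 - <<'E'
from h import *
S=P("side"); f=8
im=np.median([camera("side") for _ in range(3)],0).astype(np.uint8)[...,::-1]
x0,y0,wd,ht=335,175,50,72
def crop(i): return cv2.convertScaleAbs(cv2.resize(i[y0:y0+ht,x0:x0+wd],(wd*f,ht*f),interpolation=2),alpha=1.6)
a=crop(cv2.imread("pics/side0.png")); b=crop(im); 
def ring(o,c,r,z,col):
    t=np.linspace(0,6.283,60); X=np.c_[c[0]+r*np.cos(t),c[1]+r*np.sin(t),0*t+z]
    q=((proj(S,X)-[x0,y0]+.5)*f).astype(int); cv2.polylines(o,[q],True,col,1)
c=(497,-53.3)
for z,col in((20,(255,0,0)),(156,(0,0,255)),(166,(0,200,0)),(176,(255,0,255))):
    ring(b,c,{20:42,156:26.5}.get(z,15),z,col)
for o in(a,):
    for z,col in((166,(0,200,0)),(186,(255,0,255)),(196,(0,0,255))): ring(o,(495.2,-53),6,z,col)
cv2.imwrite("pics/c6.png",np.hstack([a,b]))
E
```

```text
t 10.8 [552.97 -60.52 243.52] F [-0.03 -0.26 -0.35] M [ 0.02  -0.013 -0.038] tool F [-0.26  0.02  0.35] tool M [-0.01   0.023  0.037]
```

View pics/c6.png

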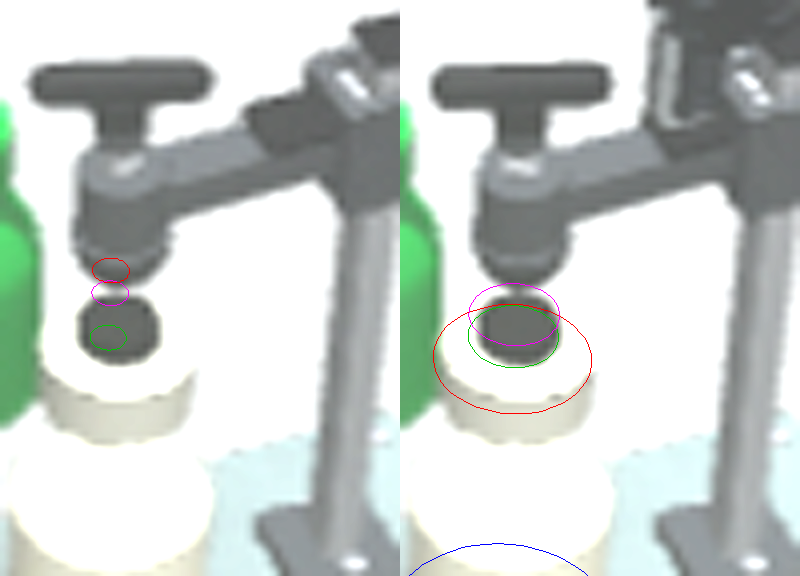

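The pad is still about 17–20 mm above the plug: the pad's lower edge is at crop row 285 and the plug's centre at row 330. I'll probe contact heights nearer the bar and further out to find out what I'm really touching.

```bash
cat > g.py <<'E'
from h import *
s=read_state();M=R.from_euler("xyz",s["tool_rot"]).as_matrix();b=np.array([588.2,-65.5]);print(round(s["time"],2),"r",round(float(np.hypot(*(s["ee_pos"][:2]-b))),1),"z",s["ee_pos"][2].round(2),"tF",(M.T@s["wrist_force"]).round(1),"tM",(M.T@s["moment"]).round(2))
E
python3 -m pendant '[[0,0,0,-0.012,0,0,0],[0,0,0.007,-0.012,-5,0,0],[0,0,0.007,-0.012,-5,0,0]]' >/dev/null; python3 g.py
python3 -m pendant '[[0,0,0,0.002,0,0,0],[0,0,0,0.003,0,0,0]]' >/dev/null; python3 g.py
python3 -m pendant '[[0,0,0,0.002,0,0,0]]' >/dev/null; python3 g.py
python3 -m pendant '[[0,0,0,0.001,0,0,0]]' >/dev/null; python3 g.py
python3 -m pendant '[[0,0,0,0.001,0,0,0]]' >/dev/null; python3 g.py
```

```text
11.32 r 28.7 z 255.69 tF [ 0.1 -0.3  0.2] tM [-0.01  0.04  0.04]
11.57 r 28.5 z 252.52 tF [ 0.2  1.1 -0.1] tM [ 0.03  0.03 -0.02]
11.7 r 28.3 z 250.31 tF [-0.   0.1  1.2] tM [ 0.06  0.01 -0.  ]
11.82 r 28.3 z 248.99 tF [ 0.4 -0.6 -0.8] tM [0.05 0.06 0.09]
11.95 r 28.1 z 248.11 tF [-0.  -3.  -8.4] tM [ 0.43  0.03 -0.01]
```

That contact at 248.5 is the collar top, so the geometry is right and the rest is at about 240.5. I'll try a light press here: does the jaw slide?

```bash
for d in 1 2 3; do python3 -m pendant '[[0,0,-0.0003,0.0006,0,0,0],[0,0,-0.0003,0.0006,0,0,0]]' >/dev/null; python3 g.py; done;  for d in 1 2 3; do python3 -m pendant '[[0,0,-0.0005,0.001,0,0,0],[0,0,-0.0005,0.001,0,0,0]]' >/dev/null; python3 g.py; done
```

```text
12.2 r 28.2 z 247.91 tF [-0.3 -1.6 -6.7] tM [ 0.19  0.09 -0.03]
12.45 r 28.2 z 247.87 tF [-0.4 -1.6 -8.3] tM [ 0.21 -0.    0.02]
12.7 r 28.2 z 247.82 tF [ 0.3 -1.1 -8.1] tM [0.23 0.05 0.01]
12.95 r 28.3 z 247.54 tF [ 0.1 -1.3 -9.6] tM [0.25 0.02 0.04]
13.2 r 28.3 z 247.26 tF [-0.1 -0.9 -9.6] tM [0.21 0.07 0.01]
13.45 r 28.3 z 246.98 tF [ 0.2 -1.5 -9.8] tM [0.16 0.05 0.  ]
```

On the collar top the jaw does creep down at about 9.6 N. I'll push a little further with each call while the pad is still well above the plug.

```bash
for d in 1 2; do python3 -m pendant '[[0,0,-0.0005,0.001,0,0,0],[0,0,-0.0005,0.0015,0,0,0],[0,0,-0.0005,0.002,0,0,0]]' >/dev/null; python3 g.py; done;  python3 -m pendant '[[0,0,-0.0003,0.001,0,0,0],[0,0,-0.0003,0.002,0,0,0],[0,0,-0.0003,0.003,0,0,0]]' >/dev/null; python3 g.py
```

```text
13.82 r 28.2 z 245.72 tF [ 0.4 -2.5 -9.8] tM [ 0.17 -0.01  0.04]
14.2 r 28.2 z 244.4 tF [  0.9  -2.2 -10.4] tM [0.22 0.13 0.01]
14.57 r 28.2 z 242.01 tF [ 0.4 -2.8 -7.6] tM [0.36 0.1  0.03]
```

It slides steadily at 8–10 N. I'll carry on in small calls, watching the force.

```bash
for d in 1 2 3 4; do python3 -m pendant '[[0,0,-0.0003,0.001,0,0,0],[0,0,-0.0004,0.0018,0,0,0]]' >/dev/null; python3 g.py; done
```

```text
14.82 r 28.2 z 240.78 tF [ 0.4 -3.1 -9. ] tM [ 0.25 -0.    0.  ]
15.07 r 28.2 z 239.58 tF [-0.6 -0.8 -9.2] tM [0.33 0.05 0.07]
15.32 r 28.2 z 238.38 tF [-0.3 -1.5 -9.5] tM [ 0.26  0.02 -0.01]
15.57 r 28.2 z 237.21 tF [-0.2 -1.7 -9.8] tM [ 0.27  0.08 -0.05]
```

```bash
for d in 1 2 3; do python3 -m pendant '[[0,0,-0.0003,0.0009,0,0,0],[0,0,-0.0004,0.0015,0,0,0]]' >/dev/null; python3 g.py; done; python3 - <<'E'
from h import *
f=8;x0,y0,wd,ht=335,175,50,72
a=cv2.imread("pics/side0.png")
b=np.median([camera("side") for _ in range(2)],0).astype(np.uint8)[...,::-1]
o=np.hstack([cv2.convertScaleAbs(cv2.resize(i[y0:y0+ht,x0:x0+wd],(wd*f,ht*f),interpolation=2),alpha=1.6) for i in(a,b)])
cv2.imwrite("pics/c7.png",o)
E
```

```text
15.82 r 28.2 z 236.29 tF [ 1.1 -2.2 -9.7] tM [0.29 0.03 0.02]
16.07 r 28.2 z 235.42 tF [ 0.3 -1.2 -9.2] tM [ 0.3   0.13 -0.02]
16.32 r 28.2 z 234.54 tF [-0.1 -1.5 -9.3] tM [ 0.25  0.08 -0.01]
```

View pics/c7.png

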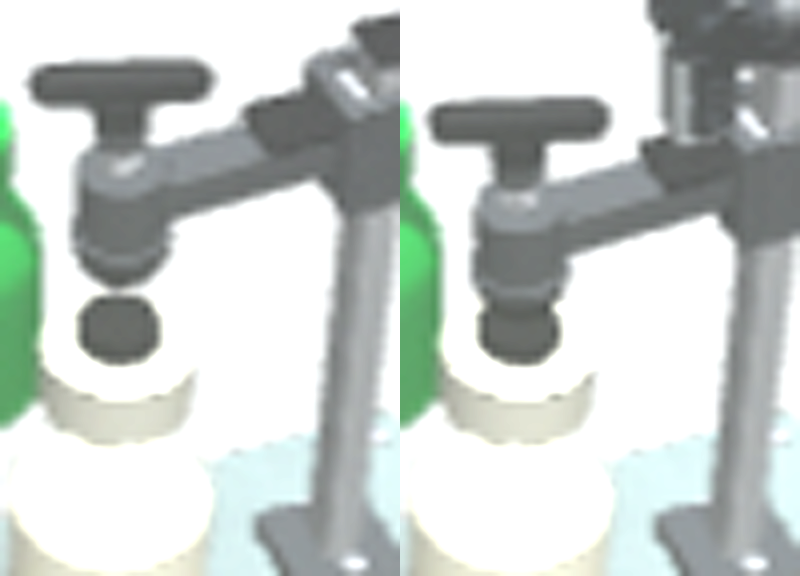

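The jaw is down about 16 mm. The pad's lower edge (crop row 318) now overlaps the plug (centre at row 328), so a few mm remain. I'll go slower.

```bash
for d in 1 2 3 4 5 6; do python3 -m pendant '[[0,0,-0.0003,0.0009,0,0,0],[0,0,-0.0003,0.0012,0,0,0]]' >/dev/null; python3 g.py; done
```

```text
16.68 r 28.2 z 233.81 tF [-0.2 -2.2 -7.9] tM [0.37 0.01 0.01]
16.93 r 28.2 z 233.17 tF [ 0.1 -2.6 -8.8] tM [ 0.27  0.06 -0.04]
17.18 r 28.2 z 232.5 tF [ 1.1 -2.3 -8.2] tM [ 0.28  0.03 -0.07]
17.43 r 28.2 z 231.85 tF [ 1.  -1.7 -9.1] tM [ 0.34  0.05 -0.02]
17.68 r 28.2 z 231.14 tF [ 0.6 -1.5 -7.9] tM [ 0.31  0.   -0.  ]
17.93 r 28.2 z 230.48 tF [ 0.6 -1.7 -8.2] tM [ 0.28  0.01 -0.03]
```

```bash
for d in 1 2 3 4 5 6; do python3 -m pendant '[[0,0,-0.0003,0.0009,0,0,0],[0,0,-0.0003,0.0011,0,0,0]]' >/dev/null; python3 g.py; done
```

```text
18.18 r 28.2 z 229.89 tF [ 0.3 -2.  -8.2] tM [ 0.29 -0.02  0.  ]
18.43 r 28.2 z 229.34 tF [-0.2 -1.8 -8.8] tM [ 0.29  0.05 -0.01]
18.68 r 28.2 z 228.75 tF [ 0.5 -2.6 -9.4] tM [0.33 0.03 0.06]
18.93 r 28.2 z 228.15 tF [-0.2 -2.3 -8.5] tM [ 0.32  0.02 -0.03]
19.18 r 28.2 z 227.58 tF [ 0.7 -1.5 -8.3] tM [ 0.27  0.02 -0.01]
19.43 r 28.2 z 226.98 tF [ 0.1 -2.2 -8.9] tM [ 0.25  0.05 -0.02]
```

```bash
for d in 1 2 3 4 5 6; do python3 -m pendant '[[0,0,-0.0003,0.0009,0,0,0],[0,0,-0.0003,0.0010,0,0,0]]' >/dev/null; python3 g.py; done
```

```text
19.68 r 28.1 z 226.51 tF [ 0.7 -1.8 -8.3] tM [ 0.26  0.01 -0.01]
19.93 r 28.2 z 226.0 tF [ 1.3 -2.3 -8.8] tM [ 0.3   0.07 -0.05]
20.18 r 28.1 z 225.53 tF [-0.6 -2.1 -8.3] tM [ 0.33  0.05 -0.04]
20.43 r 28.2 z 225.01 tF [-0.2 -2.2 -8.5] tM [ 0.25  0.04 -0.07]
20.68 r 28.2 z 224.5 tF [ 0.3 -2.2 -8.3] tM [0.29 0.05 0.02]
20.93 r 28.2 z 224.02 tF [ 0.5 -1.9 -8.6] tM [ 0.28  0.04 -0.01]
```

I have one view left, so I'll track the handle and the collar numerically against the first side picture.

```bash
cat > trk.py <<'E'
from h import *
S=P("side"); a=cv2.imread("pics/side0.png"); b=np.mean([camera("side") for _ in range(2)],0)[...,::-1].astype(np.uint8)
def tr(x,y,w,h,X):
    A=cv2.cvtColor(a,6)[y:y+h,x:x+w]; B=cv2.cvtColor(b,6)[y-6:y+h+16,x-4:x+w+4]
    k=8; A=cv2.resize(A,None,fx=k,fy=k,interpolation=2);B=cv2.resize(B,None,fx=k,fy=k,interpolation=2)
    r=cv2.matchTemplate(B,A,cv2.TM_CCOEFF_NORMED); _,m,_,l=cv2.minMaxLoc(r)
    d=(l[1]/k-6); X=np.array(X,float); g=(proj(S,X-[0,0,10])-proj(S,X))[0,1]/10
    print("match",round(m,3),"dx",round(l[0]/k-4,2),"dy",round(d,2),"-> mm down",round(d/g,1))
tr(337,181,28,10,(495,-53,273))   # handle
tr(343,185,16,12,(495,-53,255))   # spindle head
tr(381,182,12,14,(590,-75,240))    # collar right part
E
python3 trk.py
```

```text
match 0.985 dx -0.38 dy 7.88 -> mm down 25.1
match 0.984 dx -0.38 dy 7.75 -> mm down 25.3
match 0.911 dx -0.88 dy 7.25 -> mm down 24.3
```

The handle and collar have both gone down about 25 mm, so the jaw is not tipping yet. I'll continue.

```bash
for d in 1 2 3 4 5 6; do python3 -m pendant '[[0,0,-0.0003,0.0009,0,0,0],[0,0,-0.0003,0.0012,0,0,0]]' >/dev/null; python3 g.py; done; python3 trk.py
```

```text
21.27 r 28.1 z 222.96 tF [ 0.2  0.7 -1. ] tM [-0.14  0.02 -0.02]
21.52 r 28.5 z 221.52 tF [ 0.3 -0.5 -0.8] tM [ 0.05 -0.02  0.03]
21.77 r 28.9 z 220.15 tF [ 0.3  0.  -0.6] tM [ 0.09 -0.01 -0.01]
22.02 r 29.1 z 218.85 tF [-0.3 -0.6 -0.7] tM [ 0.05 -0.01  0.04]
22.27 r 29.4 z 217.56 tF [ 0.1 -0.  -0.1] tM [0.09 0.02 0.05]
22.52 r 29.7 z 216.2 tF [ 0.6 -0.1 -0.4] tM [0.17 0.03 0.02]
match 0.961 dx 0.62 dy 7.5 -> mm down 23.9
match 0.964 dx 0.25 dy 7.62 -> mm down 24.9
match 0.907 dx -0.88 dy 9.0 -> mm down 30.1
```

The force has dropped while the collar goes down and the handle stays put: the pad is bearing and the jaw is tipping up. I'll shift 2.5 mm towards the bar for a secure hold on the collar, then press in tiny steps.

```bash
python3 -m pendant '[[0,0,0.001,0,0,0,0],[0,0,0.0025,0,0,0,0],[0,0,0.0025,0,0,0,0]]' >/dev/null; python3 g.py; for d in 1 2 3 4; do python3 -m pendant '[[0,0,0,0.0005,0,0,0]]' >/dev/null; python3 g.py; done
```

```text
23.0 r 28.7 z 215.82 tF [-0.3 -9.4 -3.2] tM [ 1.56 -0.11 -0.01]
23.12 r 29.0 z 215.34 tF [-0.9 -3.4 -6.3] tM [ 0.32 -0.09 -0.01]
23.25 r 28.9 z 215.12 tF [ 0.4 -3.2 -7.5] tM [ 0.52 -0.04  0.01]
23.38 r 28.9 z 215.04 tF [ 0.2 -5.1 -9.7] tM [ 0.72  0.01 -0.05]
23.5 r 28.8 z 214.99 tF [ 0.1 -5.1 -9.8] tM [0.77 0.01 0.01]
```

```bash
python3 -m pendant '[[0,0,-0.0004,0.0006,0,0,0],[0,0,-0.0004,0.0006,0,0,0]]' >/dev/null; python3 g.py; python3 -m pendant '[[0,0,-0.0004,0.0008,0,0,0],[0,0,-0.0004,0.0008,0,0,0]]' >/dev/null; python3 g.py;  python3 trk.py
```

```text
23.75 r 28.9 z 214.97 tF [-0.2 -2.6 -9.2] tM [ 0.53  0.03 -0.01]
24.0 r 29.4 z 214.17 tF [ 0.2 -4.  -2.6] tM [ 0.66 -0.05  0.07]
match 0.961 dx 0.75 dy 7.62 -> mm down 24.3
match 0.963 dx 0.38 dy 7.62 -> mm down 24.9
match 0.905 dx -1.0 dy 9.5 -> mm down 31.8
```

```bash
for d in 1 2 3 4; do python3 -m pendant '[[0,0,-0.0002,0.0006,0,0,0],[0,0,-0.0002,0.0006,0,0,0]]' >/dev/null; python3 g.py; done;  python3 trk.py
```

```text
24.35 r 29.5 z 213.45 tF [-0.2 -3.1 -2.5] tM [ 0.44 -0.   -0.  ]
24.6 r 29.5 z 212.78 tF [ 0.7 -1.8 -0.3] tM [ 0.29 -0.    0.  ]
24.85 r 29.6 z 212.14 tF [ 0.4 -1.1 -0.4] tM [ 0.14 -0.03 -0.04]
25.1 r 29.5 z 211.91 tF [ 0.1 -0.9 -5.5] tM [0.41 0.02 0.01]
match 0.961 dx 0.75 dy 7.62 -> mm down 24.3
match 0.965 dx 0.38 dy 7.62 -> mm down 24.9
match 0.911 dx -1.0 dy 9.5 -> mm down 31.8
```

The finger has slipped off the collar onto the thumb rest, while the jaw stays tipped with the handle unmoved. I'll recentre on the rest and press there to about 15 N.

```bash
python3 -m pendant '[[0,0,-0.0005,-0.002,0,0,0],[0,0,-0.0045,-0.002,0,0,0],[0,0,-0.0045,-0.002,0,0,0]]' >/dev/null; python3 g.py; python3 trk.py; python3 -m pendant '[[0,0,0,0.0015,0,0,0]]' >/dev/null; python3 g.py; for d in 1 2 3 4 5; do python3 -m pendant '[[0,0,0,0.0006,0,0,0]]' >/dev/null; python3 g.py; done
```

```text
25.57 r 34.6 z 213.43 tF [ 0.4 -0.5  0.2] tM [ 0.04  0.06 -0.01]
match 0.929 dx 0.38 dy 7.62 -> mm down 24.3
match 0.964 dx 0.38 dy 7.62 -> mm down 24.9
match 0.905 dx -1.0 dy 9.5 -> mm down 31.8
25.8 r 34.0 z 212.04 tF [ 0.  -0.4 -8.5] tM [0.23 0.03 0.02]
25.93 r 33.9 z 211.81 tF [  0.4  -4.9 -14.9] tM [0.95 0.05 0.03]
26.05 r 33.9 z 211.76 tF [  0.5  -5.  -15.6] tM [ 1.05  0.06 -0.01]
26.18 r 33.9 z 211.75 tF [  0.1  -5.1 -14.8] tM [ 1.   -0.    0.03]
26.3 r 33.9 z 211.79 tF [ -0.   -4.6 -14.8] tM [ 0.97 -0.03  0.02]
26.43 r 33.9 z 211.78 tF [  0.   -3.9 -14. ] tM [ 1.   -0.03  0.07]
```

The press reached 15 N at the rest and the jaw stays tipped. One slightly firmer press without side force, then release.

```bash
for d in 1 2; do python3 -m pendant '[[0,0,-0.0005,0.0009,0,0,0],[0,0,-0.0005,0.0009,0,0,0]]' >/dev/null; python3 g.py; done; python3 -m pendant '[[0,0,0,-0.003,0,0,0],[0,0,-0.001,-0.02,0,0,0],[0,0,-0.001,-0.06,0,0,0],[0,0,-0.001,-0.06,0,0,0]]' >/dev/null; python3 g.py; python3 trk.py
```

```text
26.68 r 33.9 z 211.72 tF [  0.5  -2.7 -15.5] tM [ 0.65  0.09 -0.05]
26.93 r 33.9 z 211.71 tF [  0.6  -3.4 -16. ] tM [ 0.73  0.01 -0.03]
27.43 r 38.4 z 274.01 tF [ 0.  -0.1 -0.2] tM [-0.03  0.01  0.01]
match 0.959 dx 0.75 dy 7.62 -> mm down 24.3
match 0.964 dx 0.38 dy 7.62 -> mm down 24.9
match 0.908 dx -1.12 dy 9.62 -> mm down 32.2
```

The jaw is bound and tipped, with the handle at the same height, hands off. Now I'll work out the move above the handle, with the jaws across it.

```bash
cat > to.py <<'E'
from h import *
import sys
s=read_state(); Rm=R.from_euler("xyz",s["tool_rot"]); x,y,z,yaw=map(float,sys.argv[1:])
G=R.from_euler("xyz",[np.pi,0,yaw]); print(s["ee_pos"].round(1),s["tool_rot"].round(3),"d(mm)",Rm.inv().apply(np.array([x,y,z])-s["ee_pos"]).round(1),"rv(deg)",np.degrees((Rm.inv()*G).as_rotvec()).round(1))
E
python3 to.py 499 -53.5 300 1.07; python3 -c "
from station import *;print(read_state()['joint_pos'].round(2))"
```

```text
[549.  -59.7 271.3] [3.063 0.006 1.435] d(mm) [ -0.8 -48.  -32.6] rv(deg) [ 4.5 -0.5 20.9]
[-0.22  0.32  1.53  0.    1.22 -1.65]
```

```bash
python3 -m pendant '[[0,0,0,-0.03,0,0,0],[0.3,0,-0.02,-0.033,2,0,8],[0.5,-0.001,-0.048,-0.033,4.5,-0.5,16],[0.5,-0.001,-0.048,-0.033,4.5,-0.5,20.9],[0.5,-0.001,-0.048,-0.033,4.5,-0.5,20.9]]' 40; python3 - <<'E'
from h import *
s=read_state(); np.save("w2.npy",np.r_[s["ee_pos"],s["tool_rot"]]); im=camera("wrist")[...,::-1]; cv2.imwrite("pics/w2f.png",im)
KW=P("wrist",s); print(proj(KW,s["ee_pos"]), proj(KW,[[499,-53.5,249]]))
c=cv2.convertScaleAbs(cv2.resize(im[110:310,200:440],(720,600),interpolation=2),alpha=2.0)
for (dx) in range(0,240,20): cv2.putText(c,str(200+dx),(dx*3,10),0,.35,(0,0,255)); cv2.line(c,(dx*3,12),(dx*3,18),(0,0,255))
for (dy) in range(0,200,20): cv2.putText(c,str(110+dy),(0,dy*3+4),0,.35,(0,0,255)); cv2.line(c,(26,dy*3),(32,dy*3),(0,0,255))
cv2.imwrite("pics/w2.png",c)
E
```

```text
time: 28.15
ee_pos: [498.5, -53.7, 299.5]
tool_rot: [-3.14, 0.0, 1.07]
wrist_force: [0.4, -0.7, -0.0]
opening: 0.503
[[319.24907852 262.83562694]] [[319.73171712 228.57748022]]
```

View pics/w2.png

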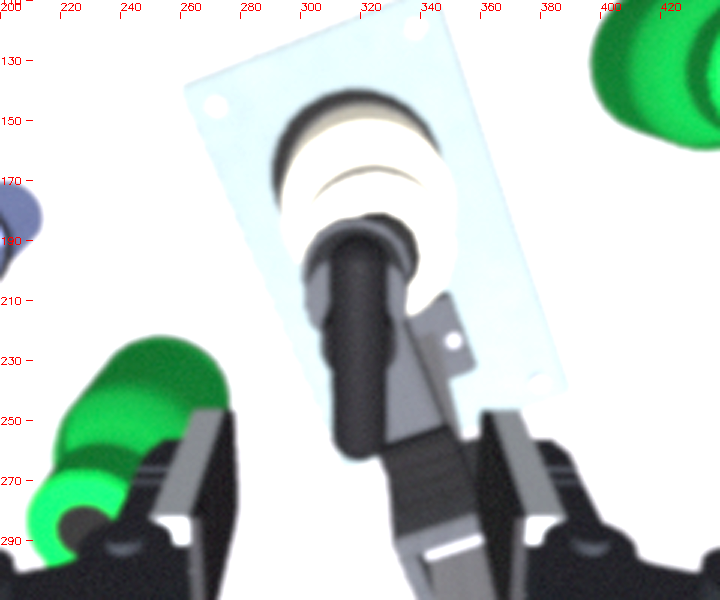

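The handle lies vertically in the picture, from (319.5,188.5) to (319.5,263.3), so it is well aligned with the jaws. The fingers straddle it and the jaw is tipped. I'll turn those pixels into a position.

```bash
python3 - <<'E'
from h import *
w=np.load("w2.npy"); KW=P("wrist",dict(ee_pos=w[:3],tool_rot=w[3:]))
for z in (244,249,254):
    a=onz(KW,(319.3,188.5),z);b=onz(KW,(319.5,263.3),z); print(z,((a+b)/2).round(1),"len",np.linalg.norm(a-b).round(1),"yaw",np.arctan2(*(a-b)[[1,0]]).round(3))
E
python3 to.py 497.5 -52.5 262 1.07
```

```text
244 [499.9 -54.2 244. ] len 58.2 yaw 2.644
249 [498.1 -53.3 249. ] len 56.8 yaw 2.644
254 [496.4 -52.3 254. ] len 55.3 yaw 2.644
[498.7 -53.7 299.6] [-3.141  0.     1.072] d(mm) [ 0.5 -1.6 37.6] rv(deg) [-0.   0.   0.1]
```

```bash
python3 -m pendant '[[0.5,0,0,0.03,0,0,0],[0.5,0,0,0.055,0,0,0],[0.5,0,0,0.064,0,0,0],[0.5,0,0,0.068,0,0,0],[0.5,0,0,0.068,0,0,0]]' 20 >/dev/null; python3 g.py; python3 -m pendant '[[0.3,0,0,0,0,0,0],[0.2,0,0,0,0,0,0],[0.1,0,0,0,0,0,0],[0.1,0,0,0,0,0,0],[0.1,0,0,0,0,0,0]]' 20; python3 g.py
```

```text
28.82 r 90.0 z 232.04 tF [0.6 0.3 1.2] tM [-0.01 -0.01 -0.04]
time: 29.45
ee_pos: [499.3, -53.9, 232.5]
tool_rot: [3.141, -0.0, 1.072]
wrist_force: [-1.9, -0.6, 6.8]
opening: 0.189
29.45 r 89.7 z 232.53 tF [-1.4 -1.3 -6.8] tM [ 0.11 -0.21  0.02]
```

The grip holds at an opening of 0.19, with 7 N down on the handle. I'll ease that off and start turning, about 60° first.

```bash
python3 -m pendant '[[0.1,0,0,-0.0004,0,0,0],[0.1,0,0,-0.0004,0,0,0]]' 20 >/dev/null; python3 g.py; python3 -m pendant '[[0.1,0,0,0,0,0,8],[0.1,0,0,0.0002,0,0,16],[0.1,0,0,0.0003,0,0,24],[0.1,0,0,0.0004,0,0,30],[0.1,0,0,0.0004,0,0,30]]' >/dev/null; python3 g.py;  python3 -m pendant '[[0.1,0,0,0,0,0,8],[0.1,0,0,0.0002,0,0,16],[0.1,0,0,0.0003,0,0,24],[0.1,0,0,0.0004,0,0,30],[0.1,0,0,0.0004,0,0,30]]'; python3 g.py
```

```text
29.7 r 89.7 z 232.89 tF [-0.6  0.5  1.6] tM [-0.16 -0.12 -0.03]
30.32 r 89.5 z 232.65 tF [ 0.8 -0.2 -1.9] tM [-0.09  0.2  -0.01]
time: 30.95
ee_pos: [499.8, -53.8, 232.5]
tool_rot: [3.141, -0.002, 0.029]
wrist_force: [2.0, 0.9, 4.7]
opening: 0.187
30.95 r 89.1 z 232.5 tF [ 2.1 -0.9 -4.7] tM [ 0.17  0.23 -0.02]
```

```bash
python3 -m pendant '[[0.1,0,0,0,0,0,8],[0.1,0,0,0,0,0,16],[0.1,0,0,0.0001,0,0,24],[0.1,0,0,0.0001,0,0,32]]' >/dev/null; python3 g.py;  python3 -m pendant '[[0.1,0,0,0,0,0,8],[0.1,0,0,0.0001,0,0,16],[0.1,0,0,0.0002,0,0,24],[0.1,0,0,0.0003,0,0,32]]'>/dev/null; python3 g.py; python3 -m pendant '[[0.1,0,0,0,0,0,8],[0.1,0,0,0.0001,0,0,16],[0.1,0,0,0.0002,0,0,24],[0.1,0,0,0.0003,0,0,32]]'>/dev/null; python3 g.py; python3 -m pendant '[[0.1,0,0,0,0,0,8],[0.1,0,0,0.0001,0,0,16],[0.1,0,0,0.0002,0,0,24],[0.1,0,0,0.0002,0,0,24]]'; python3 g.py
```

```text
31.45 r 88.7 z 232.54 tF [ 2.3 -2.7 -1.2] tM [ 0.35  0.4  -0.09]
31.95 r 88.3 z 232.43 tF [ 2.8 -2.1 -3.8] tM [ 0.36  0.23 -0.05]
32.45 r 87.9 z 232.35 tF [ 2.  -1.9 -3.9] tM [ 0.19  0.36 -0.09]
time: 32.95
ee_pos: [501.1, -54.5, 232.3]
tool_rot: [-3.136, 0.001, -2.061]
wrist_force: [0.5, -2.8, 4.2]
opening: 0.189
32.95 r 87.8 z 232.32 tF [ 2.2 -1.7 -4.2] tM [ 0.2   0.51 -0.07]
```

The tool has turned 3.13 rad with a resisting torque of about 0.08 N m. Now I'll open, rise straight up and check.

```bash
python3 -m pendant '[[0.5,0,0,0,0,0,0],[0.5,0,0,0,0,0,0],[0.5,0,0,0,0,0,0],[0.5,0,0,0,0,0,0]]' >/dev/null; python3 g.py; python3 -m pendant '[[0.5,0,0,-0.02,0,0,0],[0.5,0,0,-0.05,0,0,0],[0.5,0,0,-0.068,0,0,0],[0.5,0,0,-0.068,0,0,0],[0.5,0,0,-0.068,0,0,0]]' >/dev/null; python3 g.py; python3 trk.py; python3 - <<'E'
from h import *
s=read_state(); KW=P("wrist",s); im=camera("wrist"); cv2.imwrite("pics/w3.png",im[...,::-1])
g=cv2.cvtColor(im,cv2.COLOR_RGB2GRAY)
# dark handle: threshold in window round its predicted place
c=proj(KW,[[499,-53.7,246]])[0]; print("pred centre px",c.round())
for k in (45,35,28):
    m=(g<k).astype(np.uint8); m[:int(c[1])-60]=0; m[int(c[1])+45:]=0; m[:,:int(c[0])-60]=0; m[:,int(c[0])+60:]=0
    n,l,st,ce=cv2.connectedComponentsWithStats(m); i=1+np.argmax(st[1:,4]); ys,xs=np.where(l==i)
    (cx,cy),(w,h),a=cv2.minAreaRect(np.c_[xs,ys].astype(np.float32)); print(k,st[i],(round(cx,1),round(cy,1)),(round(w,1),round(h,1)),round(a,1))
E
```

```text
33.45 r 87.9 z 232.2 tF [-0.1  0.3 -0.3] tM [0.01 0.06 0.06]
34.08 r 88.6 z 299.44 tF [ 0.3 -0.3  0.4] tM [ 0.01 -0.02 -0.08]
match 0.937 dx 1.12 dy 7.62 -> mm down 24.3
match 0.937 dx 0.62 dy 7.5 -> mm down 24.5
match 0.897 dx -1.0 dy 9.5 -> mm down 31.8
pred centre px [319. 225.]
45 [ 298  184   37   85 1537] (318.5, 227.2) (29.1, 86.1) 8.2
35 [ 308  184   23   77 1033] (318.2, 222.1) (21.1, 76.1) 2.6
28 [309 185  20  60 359] (318.5, 214.5) (59.0, 19.0) 90.0
```

The handle is aligned with the turned tool (2.6° off), so it followed the turn. Last numeric check before handing in: the bottle, spare bottle and cup against the first pictures.

```bash
python3 -m pendant '[[0.5,0,0,-0.04,0,0,0],[0.5,0,0,-0.06,0,0,0],[0.5,0,0,-0.06,0,0,0],[0.5,0,0,-0.06,0,0,0]]' >/dev/null; python3 g.py; python3 - <<'E'
from h import *
a=cv2.imread("pics/side0.png"); b=camera("side")[...,::-1]
for n,(x,y,w,h) in dict(bottle_body=(334,230,28,32),cap=(340,222,16,8),spare=(258,160,24,38),cup=(349,288,22,28)).items():
    A=cv2.resize(a[y:y+h,x:x+w],None,fx=8,fy=8,interpolation=2);B=cv2.resize(np.ascontiguousarray(b[y-5:y+h+5,x-5:x+w+5]),None,fx=8,fy=8,interpolation=2)
    _,m,_,l=cv2.minMaxLoc(cv2.matchTemplate(B,A,5)); print(n,round(m,3),"shift px",l[0]/8-5,l[1]/8-5)
E
python3 trk.py
```

```text
34.73 r 89.2 z 358.27 tF [-0.5  0.   0.1] tM [-0.01 -0.01  0.  ]
bottle_body 0.998 shift px 0.0 0.0
cap 0.986 shift px -0.375 0.125
spare 0.998 shift px 0.0 0.0
cup 0.998 shift px 0.0 0.0
match 0.937 dx 1.12 dy 7.62 -> mm down 24.3
match 0.937 dx 0.62 dy 7.5 -> mm down 24.5
match 0.897 dx -1.0 dy 9.5 -> mm down 31.8
```

Nothing has shifted, the jaw stays bound, and the robot is clear with zero wrist force. Handing in.

```bash
python3 -c "
from station import *
print(finish_job())"
```

```text
the job is handed in; nothing more can be done
None
```

The jaw is bound down on the bottle's plug and the T-handle is turned half a turn clockwise. I handed the job in at about 35 s and got no verdict. The pad force can't be measured directly; my estimate is about 6–8 N after the press and roughly 20 N after the turn.

**What I did**
- **First press:** at the thumb rest the jaw jammed. It read 15–20 N in several tries, with one brief 40 N peak, while the pad was still well above the plug.
- **Sliding the jaw:** I pushed it down on the collar top instead, at about 9 N for about 25 mm. The pad then met the plug and the jaw tipped up.
- **Slip:** near the end the fingers slipped off the collar onto the thumb rest. I think an unnoticed tool tilt of about 4.5° helped cause this.
- **Final press and turn:** I pressed the thumb rest to about 16 N and let go. I then turned the handle by 3.13 rad, to about 3.5 rad in all.

**Last checks**
- **Jaw:** it stayed bound and tipped after release. The tracked handle stayed about 24 mm and the collar about 32 mm below where they started.
- **Handle:** the wrist picture shows it in line with the turned tool, within about 3°. A half turn looks the same as none, so I rely on the grip holding and the resisting torque of about 0.08 N m.
- **Bystanders and bottle:** the bottle body, spare bottle and cup had shifted by 0 px. The bottle cap matched within 0.4 px, though the pad partly hides it.
- **Robot:** clear of everything, with the wrist force near zero.

**Weak points**
- The collar tracking was only fair (match about 0.9), because the fingers partly hid it.
- I did not test directly that the pad bore with more than 3 N after release. I inferred it from the 16 N press and the bound, tipped jaw.

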